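# Sort the glaze-stain pots by heft

### The job

Lift each of the two closed white pots with blue lids and feel by its weight whether it still holds its cake of glaze stain. Set every full (heavy) pot down gently, upright, in the wooden tray, and every used-up (light) pot gently, upright, in the pink tray; the two pots may turn out alike, and then share one tray.

Things in the scene. Friction and masses are not known exactly. Their poses are not given: they have to be found in the camera images.
- pot_a: Closed white pot, bright blue lid: upright cylinder 58 mm across, 90 mm tall (lid, as wide, above 76 mm). Origin: centre of its underside, z up. Full it weighs 0.40 to 0.54 kg, used up 0.09 to 0.13 kg, with the same look; the cake inside can shift 3 mm. Either pot may be full or used up, whatever its name and place; both may be alike. (Not the yellow-lidded one.)
- pot_b: Closed white pot, bright blue lid: upright cylinder 58 mm across, 90 mm tall (lid, as wide, above 76 mm). Origin: centre of its underside, z up. Full it weighs 0.40 to 0.54 kg, used up 0.09 to 0.13 kg, with the same look; the cake inside can shift 3 mm. Either pot may be full or used up, whatever its name and place; both may be alike.
- tray_wood: Brown wooden tray fixed to the table, open above, 240 x 120 mm outside and 25 mm high, walls and floor 6 mm thick; holds two pots in a row along it (55 mm either side of the middle). Origin at the centre of its underside, on the table; x along the long side, y along the short side, z up. For full pots.
- tray_pink: Pink plastic tray fixed to the table, open above, 240 x 120 mm outside and 25 mm high, walls and floor 6 mm thick; holds two pots in a row along it (55 mm either side of the middle). Origin at the centre of its underside, on the table; x along the long side, y along the short side, z up. For used-up pots.
There are look-alikes about, which are no part of the job. What is shaped like the pot_b but green is not meant. What is shaped like the pot_a but black is not meant.

How it is judged:
At the end, for the whole second after the job is handed in: Each blue-lidded pot stands within 10 degrees of upright, at rest and wholly inside a tray on its floor: in the wooden tray if it is full (its weight on the tray over 2.6 N), in the pink tray if it is used up (under 2.6 N) (((x of pot_a in the frame of tray_wood between -0.09 and 0.09 m and y of pot_a in the frame of tray_wood between -0.032 and 0.032 m and z of pot_a in the frame of tray_wood below 0.014 m and contact force between pot_a and tray_wood above 2.6 N) or (x of pot_a in the frame of tray_pink between -0.09 and 0.09 m and y of pot_a in the frame of tray_pink between -0.032 and 0.032 m and z of pot_a in the frame of tray_pink below 0.014 m and contact force between pot_a and tray_pink between 0.3 and 2.6 N)) and angle between each of pot_a, pot_b's own z axis and vertical below 0.17 rad and linear speed of each of pot_a, pot_b below 0.03 m/s and ((x of pot_b in the frame of tray_wood between -0.09 and 0.09 m and y of pot_b in the frame of tray_wood between -0.032 and 0.032 m and z of pot_b in the frame of tray_wood below 0.014 m and contact force between pot_b and tray_wood above 2.6 N) or (x of pot_b in the frame of tray_pink between -0.09 and 0.09 m and y of pot_b in the frame of tray_pink between -0.032 and 0.032 m and z of pot_b in the frame of tray_pink below 0.014 m and contact force between pot_b and tray_pink between 0.3 and 2.6 N))); the robot touches nothing.
It fails at once if a blue-lidded pot is dropped or slammed down (moves at over 0.6 m/s within 22 mm of the table top, as after a fall of more than about 20 mm) ((linear speed of pot_a above 0.6 m/s and height (world z) of pot_a below 0.022 m) or (linear speed of pot_b above 0.6 m/s and height (world z) of pot_b below 0.022 m)).
It also fails if it takes over 64 s, if anything falls off the work surface, if the arm or the gripper's body presses on something with over 40 N, if the wrist force passes 120 N, or if a joint passes its speed limit or range.

### The arm

A 6-joint arm with a two-finger parallel gripper is mounted at the origin on the work surface. World frame = base frame: x ahead of the robot, y to its left, z up, the work surface at z = 0. Lengths are in m, angles in rad, forces in N, time in s.
With the tool pointing down it reaches from about 0.375 to 0.9 m from the base axis. Payload 3.1 kg.
Tool frame: the origin (TCP) lies on the centre line of the jaws, within the pads' length; the fingertips stand 22 mm ahead of it and the grasp point (between the pads) lies 3 mm ahead of it (r.tips_ahead is the distance from the TCP to the fingertips, in m); z points along the fingers, y is the line along which they close (so a half turn about z gives the same grasp; the last joint's range is limited). The gripper opens to 87 mm and grips with 3 to 60 N. Pads are 19 mm wide; open, the fingers measure 117 mm over their backs; the gripper's body (75 mm by 190 mm) begins 51 mm behind the grasp point.
Start: joints at [1.032, 0.527, 1.433, -0, 1.181, -0.178], TCP at [0.221, 0.585, 0.245] pointing down, gripper open.
Joint ranges: [-3.08, 3.08], [-0.75, 2.2], [0.22, 2.44], [-1.43, 4.57], [0, 2.65], [-2.85, 2.85]. Speed limits (rad/s): [2.79, 2.79, 3.14, 3.14, 3.14, 3.14].

### API

Orientations are given as [roll, pitch, yaw] about the fixed x, y, z axes, in that order (R = Rz(yaw) Ry(pitch) Rx(roll)).
In Python, from rig import r, cams gives the robot as it stands.
- The arm moves only by the tool step_arm, never from a script. Its argument "targets" is a list of rows, each a list of 2 entries, a list of its own where there are three numbers: the shift along the world's x, y, z in m, then the turn about the world's z in rad. A call has 1 to 12 rows; each row shifts and turns the commanded pose from where the row before left it; what a row does not reach is not made up. A row lasts 1/10 s, in which the tool goes at most 50 mm and 8.59 degrees, less where a joint would pass 70% of its speed; a pose out of reach is approached as far as the arm can. A call is refused whole if a number of a shift passes 0.05 or a number of a turn 0.15, either way. A call with a gripper value outside its range is refused whole. "claw" is the gripper command: -1 is shut, 1 is fully open, values between are in proportion, set as the call begins (left out, the last holds). The fingers move at their own pace and stop on an object; the grip force is fixed at half the most. Time passes only in rows, so rows that do not move let the fingers close. It gives the time, the measured TCP pose, the force, the opening and the grip force at its end, in the units of the state.
- r.get_obs(): the state, without advancing time (a new reading comes with each control period).
- cams.grab_frame(name): name is "scene" or "side" or "wrist"; returns a dict with "image" (400x640x3 uint8, blue, green, red), "intrinsics" (3x3 intrinsics, pixels), "extrinsics" (4x4, takes a point from world to camera coordinates); the wrist camera has in their place "T_tool_cam" (4x4, takes a point from camera to tool coordinates, whose origin is the TCP and whose axes are the flange's). Camera axes: x right, y down, z forward; pixel columns grow to the right and rows downward; lengths in m; the calibration is good to about 2 mm. A picture is of the moment at which its call begins: read the wrist's pose just before it. There is no depth.
- r.sign_off(): hands the job in; it is judged then, once.
The state is a dict: "time_s": time; "joint_pos": joint angles; "qd": joint speeds; "tau": joint torques, N m; "tool_pos": TCP position; "tcp_rot": TCP orientation; "force": force on the tool from outside, world axes, zero at the start; "wrist_torque": the same for the moment, N m; "width": opening from 0.0 (shut) to 1.0 (fully open); "grip_force": force on a finger pad.
Only numpy, scipy, OpenCV 4.12 (cv2) and the standard library are available. Lean on these libraries where they do the work, as an engineer would, in place of code of your own. Each camera call takes 0.05 s, during which the arm holds its last target. There are 200 camera calls.

## Working session

There is one attempt and no reset: what is moved stays moved. The work goes in short steps, Python scripts to look and compute and a tool call to move; the robot and the scene stay as the last step left them, time stands still between calls to the robot, and variables do not carry over. Pictures are saved under pics/ and viewed, at most 10 in all, crops included, and the job is handed in when it is done.

Besides the shell and the picture viewer there is one more tool, called after "Call:" as a command line: name --argument value ..., lists and objects as JSON in quotes. step_arm: Moves the arm, as the interface text tells. Its arguments: {"type":"object","properties":{"targets":{"type":"array"},"claw":{"type":"number"}},"required":["targets"]}

```bash
mkdir -p pics; ls; python3 - <<'E'
from rig import r,cams
import cv2,numpy as np
o=r.get_obs();print({k:np.round(v,3).tolist() for k,v in o.items()})
for n in("scene","side"):
    f=cams.grab_frame(n);cv2.imwrite(f"pics/{n}0.png",f["image"]);np.savez(n+"0.npz",K=f["intrinsics"],E=f["extrinsics"])
    E=np.array(f["extrinsics"]);print(n,(-E[:3,:3].T@E[:3,3]).round(3),np.array(f["intrinsics"]).round(1).tolist())
E
```

```text
pics
{'time_s': 0.0, 'joint_pos': [1.031, 0.528, 1.434, 0.0, 1.181, -0.178], 'qd': [0.0, 0.001, 0.0, 0.0, -0.002, 0.001], 'tau': [-0.0, -44.004, -17.659, 0.063, 0.058, -0.0], 'tool_pos': [0.22, 0.584, 0.244], 'tcp_rot': [-3.139, -0.0, 2.781], 'force': [0.12, 0.292, -0.078], 'wrist_torque': [-0.009, 0.031, -0.007], 'grip_force': 0.0, 'width': 0.999}
scene [ 1.175 -0.054  0.478] [[426.2, 0.0, 315.2], [0.0, 426.2, 191.8], [0.0, 0.0, 1.0]]
side [ 0.095 -0.449  0.623] [[369.3, 0.0, 320.9], [0.0, 369.3, 201.6], [0.0, 0.0, 1.0]]
```

View pics/scene0.png

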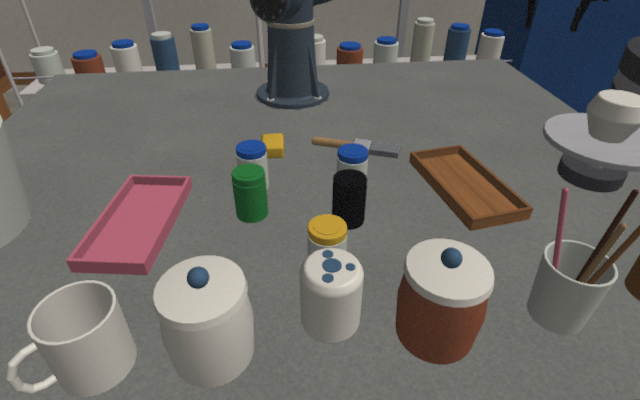

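View pics/side0.png

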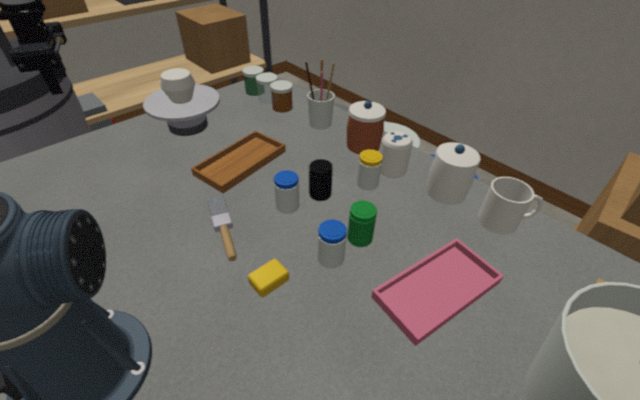

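```bash
cat > h.py <<'E'
import cv2,numpy as np
def ray(K,E,p,z):
    p=np.atleast_2d(p).astype(float);d=np.c_[p,np.ones(len(p))]@np.linalg.inv(K).T@E[:3,:3];c=-E[:3,:3].T@E[:3,3]
    return (c+d*((z-c[2])/d[:,2])[:,None])[:,:2]
R={'blue':((105,150,90),(125,255,255)),'green':((50,120,40),(80,255,255)),'yel':((18,150,90),(32,255,255)),'pink':((165,100,80),(178,255,255)),'wood':((5,110,60),(18,255,255))}
def blobs(im,c,amin):
    m=cv2.inRange(cv2.cvtColor(im,cv2.COLOR_BGR2HSV),*R[c])
    return [q for q in cv2.findContours(m,cv2.RETR_EXTERNAL,cv2.CHAIN_APPROX_NONE)[0] if cv2.contourArea(q)>amin]
E
python3 - <<'E'
from h import *
for n in("scene","side"):
    im=cv2.imread(f"pics/{n}0.png");d=np.load(n+"0.npz");K,E=d['K'],d['E']
    for c,z,a in(('blue',.083,200),('green',.04,200),('yel',.083,200),('pink',.025,1500),('wood',.025,1500)):
        for q in blobs(im,c,a):
            M=cv2.moments(q);p=[M['m10']/M['m00'],M['m01']/M['m00']]
            if c in('pink','wood'):
                w=ray(K,E,cv2.convexHull(q)[:,0],z);rc=cv2.minAreaRect(w.astype(np.float32)*1000);print(n,c,np.round(p),rc,ray(K,E,p,.01).round(3))
            else: print(n,c,np.round(p),ray(K,E,p,z).round(3))
    for nm,p in(('black',[[350,200]] if n=='scene' else [[320,180]]),): print(nm,ray(K,E,p,.04).round(3))
E
```

```text
scene blue [354. 152.] [[0.497 0.086]]
scene blue [251. 148.] [[ 0.463 -0.103]]
scene green [250. 192.] [[ 0.545 -0.108]]
scene yel [327. 229.] [[0.711 0.01 ]]
scene yel [274. 145.] [[ 0.452 -0.06 ]]
scene pink [132. 226.] ((577.2337036132812, -298.7178955078125), (131.99481201171875, 259.128173828125), 81.2537612915039) [[ 0.583 -0.31 ]]
scene wood [436. 327.] ((839.8443603515625, 136.4647979736328), (115.92596435546875, 122.37870025634766), 62.178340911865234) [[0.837 0.139]]
scene wood [470. 187.] ((529.4861450195312, 298.1429443359375), (260.1346130371094, 137.27996826171875), 9.648200988769531) [[0.53  0.312]]
black [[0.587 0.066]]
side blue [332. 230.] [[ 0.463 -0.104]]
side blue [286. 178.] [[0.499 0.085]]
side green [361. 223.] [[ 0.556 -0.104]]
side yel [268. 277.] [[ 0.3   -0.109]]
side yel [370. 157.] [[0.71  0.011]]
side pink [435. 290.] ((553.7883911132812, -308.1327819824219), (122.28960418701172, 247.91067504882812), 81.30000305175781) [[ 0.552 -0.307]]
side wood [598. 205.] ((1090.3836669921875, -318.025634765625), (455.85223388671875, 380.03277587890625), 14.146249771118164) [[ 1.062 -0.439]]
side wood [238. 161.] ((505.04693603515625, 292.1737060546875), (250.96983337402344, 139.21669006347656), 9.576746940612793) [[0.503 0.306]]
side wood [214.  37.] ((999.4600830078125, 1218.47802734375), (925.3641357421875, 330.4986877441406), 66.2772445678711) [[0.968 1.2  ]]
black [[0.59  0.066]]
```

Call:
step_arm --targets '[[[0.02,-0.04,0],0.03],[[0.02,-0.04,0],0.03],[[0.02,-0.04,0],0.03],[[0.02,-0.04,0],0.03],[[0.025,-0.04,0],0.03],[[0.025,-0.04,0],0.03],[[0.025,-0.04,0],0.03],[[0.025,-0.04,0],0.03],[[0.025,-0.04,0],0.03],[[0.025,-0.04,0],0.03],[[0.025,-0.04,-0.01],0.03],[[0.02,-0.04,-0.01],0.03]]' --claw 1

```text
time_s: 1.3
tool_pos: [0.497, 0.1029, 0.2245]
tcp_rot: [3.142, 0.002, -3.142]
force: [0.6, 0.4, 0.0]
width: 1.0
grip_force: 0.0
```

Call:
step_arm --targets '[[[0,-0.01,0],0],[[0,-0.009,0],0],[[0,0,0],0],[[0,0,0],0],[[0,0,0],0]]'

```text
time_s: 1.8
tool_pos: [0.495, 0.087, 0.2248]
tcp_rot: [3.141, 0.0, -3.141]
force: [-0.8, 1.0, 0.2]
width: 0.997
grip_force: 0.0
```

Excellent tracking. A close look with the wrist camera.

```bash
cat > w.py <<'E'
from h import *
from rig import r,cams
from scipy.spatial.transform import Rotation as Ro
def wrist(name):
    o=r.get_obs();f=cams.grab_frame("wrist");cv2.imwrite(f"pics/{name}.png",f["image"])
    T=np.eye(4);T[:3,:3]=Ro.from_euler('xyz',o['tcp_rot']).as_matrix();T[:3,3]=o['tool_pos']
    return f["image"],np.array(f["intrinsics"]),np.linalg.inv(T@np.array(f["T_tool_cam"])),o
def show(name):
    im,K,E,o=wrist(name)
    for c in('blue','green','pink','wood'):
        for q in blobs(im,c,300):
            M=cv2.moments(q);p=[M['m10']/M['m00'],M['m01']/M['m00']]
            print(c,np.round(p),ray(K,E,p,.083 if c=='blue' else .02).round(3),cv2.contourArea(q))
    print(o['tool_pos'],o['force'],o['width'])
E
python3 -c "
from w import *
show('w1')"
```

```text
blue [316. 200.] [[0.499 0.086]] 3057.5
blue [ 94. 160.] [[ 0.464 -0.104]] 3760.0
green [134. 231.] [[ 0.554 -0.118]] 3333.0
pink [ 16. 199.] [[ 0.517 -0.238]] 3754.0
wood [523. 166.] [[0.48  0.304]] 21698.5
[0.49502633 0.08702743 0.22484073] [-0.84149004  0.99625034  0.24361606] 0.9966830217244086
```

View pics/w1.png

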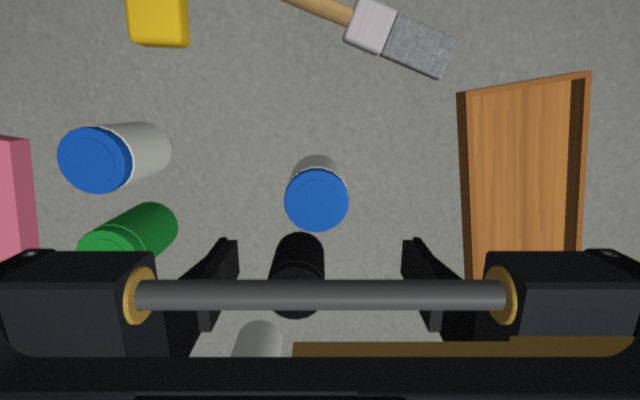

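The wrist view shows pot A's lid at (316,200), between the jaws, with the black can behind it at (297,270) clear of both fingers. The position matches the other cameras, so I'm descending.

Call:
step_arm --targets '[[[0.003,-0.001,-0.02],0],[[0,0,-0.03],0],[[0,0,-0.03],0],[[0,0,-0.03],0],[[0,0,-0.02],0],[[0,0,-0.02],0],[[0,0,-0.01],0],[[0,0,0],0],[[0,0,0],0],[[0,0,0],0]]'

```text
time_s: 2.85
tool_pos: [0.4993, 0.0849, 0.0655]
tcp_rot: [-3.141, 0.002, 3.141]
force: [-0.3, 0.5, 0.5]
width: 1.0
grip_force: 0.0
```

Call:
step_arm --targets '[[[0,0,0],0],[[0,0,0],0],[[0,0,0],0],[[0,0,0],0],[[0,0,0],0],[[0,0,0],0],[[0,0,0],0],[[0,0,0],0]]' --claw -1

```text
time_s: 3.65
tool_pos: [0.4987, 0.0847, 0.0647]
tcp_rot: [-3.141, 0.0, 3.141]
force: [-0.1, -0.7, 2.8]
width: 0.671
grip_force: 30.0
```

Call:
step_arm --targets '[[[0,0,0.01],0],[[0,0,0.02],0],[[0,0,0.03],0],[[0,0,0.03],0],[[0,0,0.02],0],[[0,0,0.01],0],[[0,0,0],0],[[0,0,0],0],[[0,0,0],0],[[0,0,0],0],[[0,0,0],0],[[0,0,0],0]]'

```text
time_s: 4.85
tool_pos: [0.4984, 0.0847, 0.184]
tcp_rot: [3.142, -0.001, 3.141]
force: [0.1, -0.3, -1.7]
width: 0.667
grip_force: 30.0
```

Call:
step_arm --targets '[[[0,0,0],0],[[0,0,0],0]]'

```text
time_s: 5.05
tool_pos: [0.4986, 0.0848, 0.1845]
tcp_rot: [3.142, -0.0, 3.141]
force: [-0.3, 0.4, -1.3]
width: 0.667
grip_force: 30.0
```

About 1.5 N, so pot A is light and goes to the pink tray.

Call:
step_arm --targets '[[[0,-0.015,0.01],0],[[0.005,-0.025,0.01],0],[[0.01,-0.035,0.01],0],[[0.01,-0.04,0],0],[[0.01,-0.04,0],0],[[0.01,-0.04,0],0],[[0.01,-0.04,0],0],[[0.015,-0.04,0],0],[[0.015,-0.04,0],0],[[0.015,-0.035,0],0],[[0.01,-0.03,0],0],[[0.007,-0.016,0],0]]'

```text
time_s: 6.25
tool_pos: [0.616, -0.3145, 0.2142]
tcp_rot: [-3.14, 0.001, 3.139]
force: [-0.6, 0.8, -0.9]
width: 0.667
grip_force: 30.0
```

Call:
step_arm --targets '[[[0,0,0],0],[[0,0,0],0],[[0,0,0],0],[[0,0,0],0]]'

```text
time_s: 6.65
tool_pos: [0.6152, -0.3097, 0.2146]
tcp_rot: [3.141, -0.001, -3.141]
force: [-0.0, -0.7, -1.4]
width: 0.668
grip_force: 30.0
```

```bash
python3 -c "
from w import *
show('w2')
f=cams.grab_frame('side');cv2.imwrite('pics/s2.png',f['image'])"
```

```text
blue [320. 325.] [[ 0.742 -0.307]] 3665.0
blue [323. 263.] [[ 0.676 -0.304]] 3728.5
blue [605.  16.] [[ 0.476 -0.097]] 2099.0
green [555. 121.] [[ 0.554 -0.076]] 7282.5
pink [374.  63.] [[ 0.501 -0.256]] 1003.0
pink [270. 134.] [[ 0.566 -0.356]] 471.5
[ 0.61524464 -0.30965599  0.21463168] [-0.04038873 -0.74385121 -1.37734308] 0.6676947066630841
```

View pics/w2.png

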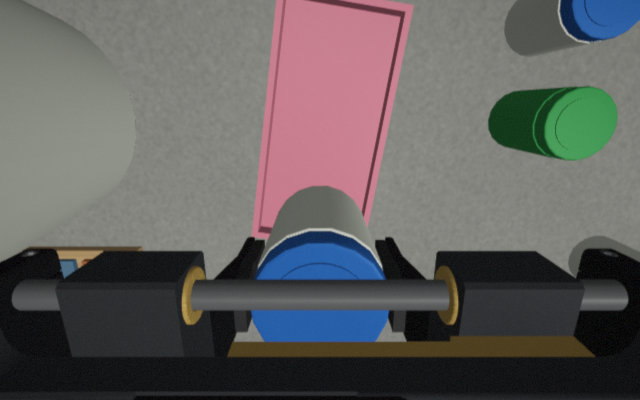

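The pot is held upright over the tray. The tray rim's corners are at (277,0), (413,6) and (253,235), and its right edge passes (370,225). I'm casting those onto the rim plane.

```bash
python3 -c "
from w import *
f=cams.grab_frame('wrist');o=r.get_obs()
T=np.eye(4);T[:3,:3]=Ro.from_euler('xyz',o['tcp_rot']).as_matrix();T[:3,3]=o['tool_pos']
K=np.array(f['intrinsics']);E=np.linalg.inv(T@np.array(f['T_tool_cam']))
print(ray(K,E,[[277,-1],[413,6],[253,235],[370,225]],.025).round(3))"
```

```text
[[ 0.45  -0.346]
 [ 0.455 -0.226]
 [ 0.673 -0.379]
 [ 0.661 -0.254]]
```

Call:
step_arm --targets '[[[0.002,-0.001,-0.015],0],[[0,0,-0.025],0],[[0,0,-0.03],0],[[0,0,-0.025],0],[[0,0,-0.015],0],[[0,0,-0.01],0],[[0,0,-0.01],0],[[0,0,-0.006],0],[[0,0,-0.003],0],[[0,0,-0.002],0],[[0,0,0],0],[[0,0,0],0]]'

```text
time_s: 8.0
tool_pos: [0.6179, -0.3125, 0.0742]
tcp_rot: [-3.141, 0.001, 3.141]
force: [-0.8, -0.9, -1.4]
width: 0.664
grip_force: 30.0
```

Call:
step_arm --targets '[[[0,0,-0.001],0],[[0,0,-0.001],0],[[0,0,0],0],[[0,0,0],0]]'

```text
time_s: 8.4
tool_pos: [0.6176, -0.3122, 0.0715]
tcp_rot: [3.142, -0.0, 3.141]
force: [-0.5, 0.2, -1.6]
width: 0.67
grip_force: 30.0
```

Call:
step_arm --targets '[[[0,0,-0.001],0],[[0,0,0],0],[[0,0,0],0],[[0,0,0],0]]'

```text
time_s: 8.8
tool_pos: [0.6178, -0.3123, 0.0708]
tcp_rot: [-3.141, 0.0, 3.141]
force: [-0.1, 0.9, 1.9]
width: 0.669
grip_force: 30.0
```

Call:
step_arm --targets '[[[0,0,0],0],[[0,0,0],0],[[0,0,0],0],[[0,0,0],0],[[0,0,0],0],[[0,0,0],0]]' --claw 1

```text
time_s: 9.4
tool_pos: [0.6176, -0.3123, 0.0705]
tcp_rot: [-3.142, 0.0, 3.141]
force: [0.5, 0.3, -0.2]
width: 0.996
grip_force: 0.0
```

Call:
step_arm --targets '[[[0,0,0.01],0],[[0,0,0.03],0],[[0,0,0.04],0],[[0,0,0.04],0],[[0,0,0.03],0],[[-0.02,0.02,0],0],[[-0.03,0.035,0],0],[[-0.03,0.04,0],0],[[-0.03,0.04,0],0],[[-0.025,0.035,0],0],[[-0.015,0.025,0],0],[[-0.005,0.013,0],0]]'

```text
time_s: 10.6
tool_pos: [0.4604, -0.1019, 0.2213]
tcp_rot: [3.141, -0.001, -3.141]
force: [0.0, -0.3, -0.1]
width: 1.003
grip_force: 0.0
```

Call:
step_arm --targets '[[[0,0,0],0],[[0,0,0],0],[[0,0,0],0],[[0,0,0],0]]'

```text
time_s: 11.0
tool_pos: [0.4637, -0.1055, 0.2205]
tcp_rot: [-3.141, 0.001, 3.14]
force: [0.5, -0.3, 1.0]
width: 1.001
grip_force: 0.0
```

```bash
python3 -c "
from w import *
show('w3')
f=cams.grab_frame('scene');cv2.imwrite('pics/s3.png',f['image'])"
```

```text
blue [322. 198.] [[ 0.465 -0.102]] 3176.0
green [319. 257.] [[ 0.553 -0.104]] 2215.0
pink [147. 210.] [[ 0.497 -0.29 ]] 11707.0
wood [499.  37.] [[0.327 0.064]] 451.0
[ 0.46365874 -0.10554085  0.22049736] [ 0.53954292 -0.2541754   1.02415978] 1.0008790559770278
```

View pics/s3.png

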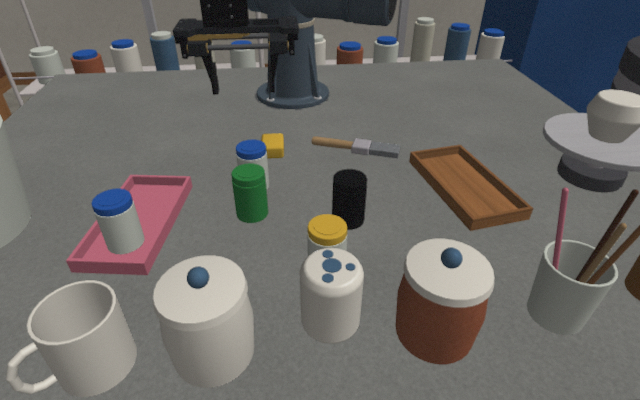

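Pot A stands upright in the pink tray, with its lid at (116,203). The gripper is above pot B, whose lid is at (251,149). Next is pot B.

Call:
step_arm --targets '[[[0,0.002,-0.02],0],[[0,0,-0.03],0],[[0,0,-0.03],0],[[0,0,-0.03],0],[[0,0,-0.02],0],[[0,0,-0.015],0],[[0,0,-0.01],0],[[0,0,0],0],[[0,0,0],0],[[0,0,0],0]]'

```text
time_s: 12.1
tool_pos: [0.4632, -0.1026, 0.0662]
tcp_rot: [-3.141, 0.002, 3.141]
force: [0.3, -0.8, -0.0]
width: 1.001
grip_force: 0.0
```

Call:
step_arm --targets '[[[0,0,0],0],[[0,0,0],0],[[0,0,0],0],[[0,0,0],0],[[0,0,0],0],[[0,0,0],0],[[0,0,0],0],[[0,0,0],0]]' --claw -1

```text
time_s: 12.9
tool_pos: [0.4629, -0.1026, 0.0658]
tcp_rot: [-3.141, 0.001, 3.141]
force: [-0.1, -3.1, 3.2]
width: 0.663
grip_force: 30.0
```

Call:
step_arm --targets '[[[0,0,0.01],0],[[0,0,0.02],0],[[0,0,0.03],0],[[0,0,0.03],0],[[0,0,0.02],0],[[0,0,0.02],0],[[0,0,0.01],0],[[0,0,0],0],[[0,0,0],0],[[0,0,0],0],[[0,0,0],0],[[0,0,0],0]]'

```text
time_s: 14.1
tool_pos: [0.4622, -0.1021, 0.2048]
tcp_rot: [3.141, -0.002, 3.141]
force: [-0.2, 0.3, -5.0]
width: 0.668
grip_force: 30.0
```

Call:
step_arm --targets '[[[0,0,0],0],[[0,0,0],0]]'

```text
time_s: 14.3
tool_pos: [0.4625, -0.1022, 0.2053]
tcp_rot: [3.141, -0.0, 3.141]
force: [-0.0, -0.2, -4.5]
width: 0.667
grip_force: 30.0
```

About 4.8 N, so pot B is full and goes to the wooden tray, in the middle.

Call:
step_arm --targets '[[[0,0.015,0],0],[[0,0.025,0],0],[[0.005,0.035,0],0],[[0.005,0.04,0],0],[[0.005,0.04,0],0],[[0.005,0.04,0],0],[[0.005,0.04,0],0],[[0.005,0.04,0],0],[[0.005,0.04,0],0],[[0.005,0.035,0],0],[[0.005,0.03,0],0],[[0.005,0.015,0],0]]'

```text
time_s: 15.5
tool_pos: [0.5114, 0.2962, 0.2054]
tcp_rot: [3.14, -0.0, -3.139]
force: [-0.1, 0.3, -4.9]
width: 0.667
grip_force: 30.0
```

Call:
step_arm --targets '[[[0,0,0],0],[[0,0,0],0],[[0,0,0],0],[[0,0,0],0]]'

```text
time_s: 15.9
tool_pos: [0.5123, 0.2914, 0.2055]
tcp_rot: [-3.141, -0.001, 3.139]
force: [-0.4, -0.7, -4.7]
width: 0.669
grip_force: 30.0
```

```bash
python3 -c "
from w import *
im,K,E,o=wrist('w4')
for q in blobs(im,'wood',2000):
    P=cv2.approxPolyDP(cv2.convexHull(q),6,True)[:,0];print(P.tolist(),ray(K,E,P,.025).round(3).tolist())
print(o['tool_pos'])
cams.grab_frame('side')"
```

```text
[[250, 71], [381, 47], [404, 257], [279, 207]] [[0.406, 0.231], [0.386, 0.348], [0.591, 0.383], [0.535, 0.252]]
[0.51231231 0.29140974 0.20545337]
```

View pics/w4.png

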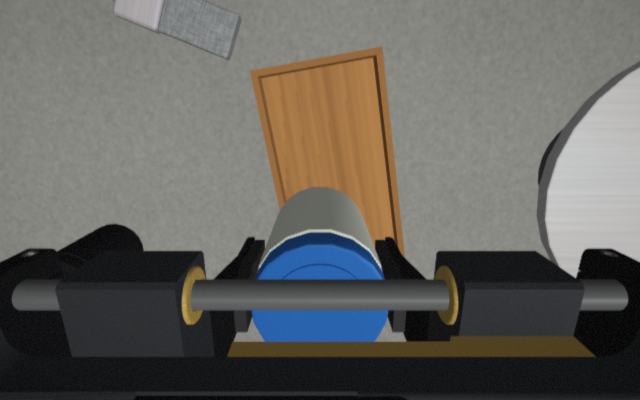

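The pot is upright over the tray. Its far rim corners at (250,71) and (381,47) put the tray centre near (0.514, 0.308). The turntable's edge at (540,210) is close to the gripper body, so I'm checking that clearance.

```bash
python3 -c "
from w import *
o=r.get_obs();T=np.eye(4);T[:3,:3]=Ro.from_euler('xyz',o['tcp_rot']).as_matrix();T[:3,3]=o['tool_pos']
f=cams.grab_frame('wrist');K=np.array(f['intrinsics']);E=np.linalg.inv(T@np.array(f['T_tool_cam']))
s=np.load('scene0.npz');d=np.load('side0.npz')
for z in(.06,.08,.1,.12,.14): print(z,ray(K,E,[540,212],z).round(3),ray(s['K'],s['E'],[545,138],z).round(3),ray(d['K'],d['E'],[[183,118],[219,100],[144,104]],z).round(3).tolist())"
```

```text
0.06 [[0.53  0.494]] [[0.442 0.499]] [[0.469, 0.529], [0.608, 0.556], [0.42, 0.685]]
0.08 [[0.523 0.48 ]] [[0.477 0.473]] [[0.455, 0.494], [0.589, 0.52], [0.408, 0.644]]
0.1 [[0.517 0.466]] [[0.512 0.446]] [[0.442, 0.459], [0.571, 0.485], [0.396, 0.604]]
0.12 [[0.51  0.452]] [[0.547 0.42 ]] [[0.429, 0.424], [0.553, 0.449], [0.385, 0.564]]
0.14 [[0.503 0.438]] [[0.582 0.393]] [[0.415, 0.39], [0.535, 0.413], [0.373, 0.524]]
```

The turntable edge is at y≈0.465, which leaves about 60 mm of clearance. Lowering the pot.

Call:
step_arm --targets '[[[0.001,0.008,-0.015],0],[[0.001,0.009,-0.025],0],[[0,0,-0.025],0],[[0,0,-0.025],0],[[0,0,-0.015],0],[[0,0,-0.01],0],[[0,0,-0.008],0],[[0,0,-0.005],0],[[0,0,-0.002],0],[[0,0,0],0],[[0,0,0],0]]'

```text
time_s: 17.15
tool_pos: [0.5151, 0.3099, 0.0762]
tcp_rot: [3.141, 0.001, 3.141]
force: [-0.3, -0.1, -4.5]
width: 0.669
grip_force: 30.0
```

Call:
step_arm --targets '[[[0,0,-0.001],0],[[0,0,-0.001],0],[[0,0,0],0],[[0,0,0],0]]'

```text
time_s: 17.55
tool_pos: [0.5146, 0.3098, 0.0736]
tcp_rot: [3.142, 0.0, 3.141]
force: [0.3, -0.5, -3.9]
width: 0.668
grip_force: 30.0
```

Call:
step_arm --targets '[[[0,0,-0.001],0],[[0,0,-0.001],0],[[0,0,0],0],[[0,0,0],0]]'

```text
time_s: 17.95
tool_pos: [0.5147, 0.3098, 0.0718]
tcp_rot: [3.142, 0.0, 3.141]
force: [-0.5, -0.5, -0.8]
width: 0.669
grip_force: 30.0
```

Call:
step_arm --targets '[[[0,0,0],0],[[0,0,0],0],[[0,0,0],0],[[0,0,0],0],[[0,0,0],0],[[0,0,0],0]]' --claw 1

```text
time_s: 18.55
tool_pos: [0.5147, 0.3098, 0.0716]
tcp_rot: [3.142, 0.0, 3.141]
force: [0.5, -0.0, 0.1]
width: 0.991
grip_force: 0.0
```

Call:
step_arm --targets '[[[0,0,0.01],0],[[0,0,0.03],0],[[0,0,0.04],0],[[0,0,0.04],0],[[0,0,0.02],0],[[0,-0.02,0],0],[[0,-0.03,0],0],[[0,-0.03,0],0],[[0,-0.02,0],0],[[0,0,0],0],[[0,0,0],0]]'

```text
time_s: 19.65
tool_pos: [0.5148, 0.2098, 0.2122]
tcp_rot: [3.141, 0.001, 3.14]
force: [0.6, 0.5, -0.2]
width: 0.999
grip_force: 0.0
```

```bash
python3 -c "
from h import *
from rig import r,cams
for n in('scene','side'):
    f=cams.grab_frame(n);cv2.imwrite(f'pics/{n}9.png',f['image']);K,E=map(np.array,(f['intrinsics'],f['extrinsics']))
    for q in blobs(f['image'],'blue',150):
        M=cv2.moments(q);p=[M['m10']/M['m00'],M['m01']/M['m00']];print(n,np.round(p),ray(K,E,p,.089).round(3))
print(r.get_obs()['time_s'])"
```

```text
scene [112. 201.] [[ 0.618 -0.311]]
scene [476. 147.] [[0.514 0.313]]
side [468. 248.] [[ 0.618 -0.313]]
side [236. 134.] [[0.515 0.312]]
19.75
```

View pics/scene9.png

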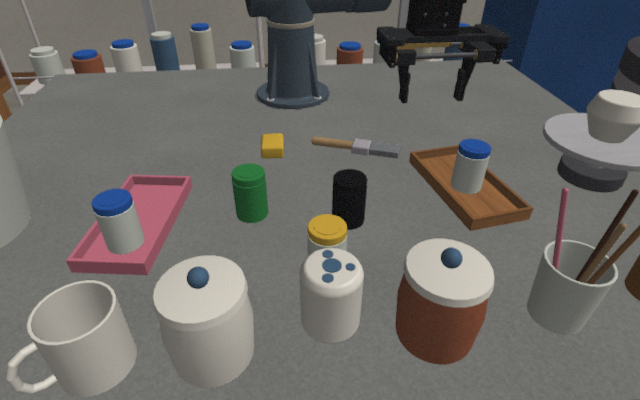

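Both pots stand upright in their trays, with lids at (112,201) in the pink tray and (476,147) in the wooden one. The gripper is clear, so I'm handing in.

```bash
python3 -c "
from rig import r
print(r.sign_off())"
```

```text
the job is handed in; nothing more can be done
None
```

The job is handed in: one pot weighed light (about 1.5 N) and stands upright in the pink tray, the other weighed heavy (about 4.8 N) and stands upright in the wooden tray, done in about 20 s of the 64 s; the hand-in gave no verdict.

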